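# Fetch a fresh flux bottle from the partitioned carton

### The arm

A 6-joint arm with a two-finger parallel gripper is mounted at the origin on the work surface. World frame = base frame: x ahead of the robot, y to its left, z up, the work surface at z = 0. Lengths are in m, angles in degrees, forces in N, time in s.
With the tool pointing down it reaches from about 0.4 to 0.825 m from the base axis. Payload 7 kg.
Tool frame: the origin (TCP) lies at the very end of the fingers, on their centre line; the grasp point (between the pads) lies 19 mm behind it; z points along the fingers, y is the line along which they close (so a half turn about z gives the same grasp; the last joint's range is limited). The gripper opens to 88 mm and grips with 3 to 60 N. Pads are 19 mm wide; open, the fingers measure 130 mm over their backs; the gripper's body (78 mm by 193 mm) begins 47 mm behind the grasp point.
Start: joints at [-55.342, 20.546, 0.682, 0, -70.136, -16.507], TCP at [0.21, -0.641, 0.227] pointing down, gripper open.
Joint ranges: [-176.03, 176.03], [-82.01, 121.73], [-58.28, 71.71], [-173.87, 95.51], [-174.79, -0.11], [-173.66, 173.66]. Speed limits (degrees/s): [136.94, 136.94, 172.46, 180, 180, 180].

### API

Orientations are given as [roll, pitch, yaw] about the fixed x, y, z axes, in that order (R = Rz(yaw) Ry(pitch) Rx(roll)).
In Python, from plant import get_state, imaging, r, finder gives the robot as it stands.
- The arm moves only by the shell command python3 -m handwheel 'ROWS' [FORCE]. ROWS is JSON, a list of rows, each a list of 5 numbers: the closure, from 0 (fully open) to 1 (shut), then the shift along the world's x, y, z in cm, then the turn about the world's z in degrees. A call has 1 to 8 rows; each row is the pose to reach, as a shift and turn from the pose commanded when the call began; what a row does not reach only later rows make up. A row lasts 1/8 s, in which the tool goes at most 62.5 mm and 10.7 degrees, less where a joint would pass 70% of its speed; a pose out of reach is approached as far as the arm can. A call with a gripper value outside its range is refused whole. The fingers move at their own pace and stop on an object; FORCE is the grip in N (left out, the last holds). Time passes only in rows, so rows that repeat a pose let the fingers close. It gives the time, the measured TCP pose, the force, the opening and the grip force at its end, in the units of the state.
- get_state(): the state, without advancing time (a new reading comes with each control period).
- imaging.capture(name): name is "scene" or "side" or "wrist"; returns (picture, depth): 384x512x3 uint8, red, green, blue; 384x512 float32, m along the optical axis (not along the pixel's ray), 0 where there is no reading.
- imaging.get_calibration(name): a dict with "fx", "fy", "cx", "cy" (pixels), "rvec" (rotation vector, rad) and "tvec" (3), from world to camera coordinates, as OpenCV has them; the wrist camera has in their place "hand_eye" (4x4, takes a point from camera to tool coordinates, whose origin is the TCP and whose axes are the flange's). Camera axes: x right, y down, z forward; pixel columns grow to the right and rows downward; lengths in m; the calibration is good to about 2 mm. A picture is of the moment at which its call begins: read the wrist's pose just before it. get_calibration takes no time and is no camera call.
- r.close_job(): hands the job in; it is judged then, once.
Trained networks look in the newest picture that a camera, given by its name, has taken for a name from the list of things; names that differ only in an ending like _2 or _b are one class to them, and where a whole thing is asked for, a point or a joint stands for the part that bears it (a point fixed in the world has none). Each returns a list of dicts, best first, with "p" (0 to 1); they miss things now and then, are a little off and sometimes report something else, mostly with a low value. They report only what shows in the picture. A call takes as long as a camera call. They do not tell look-alikes from the thing itself.
- finder.cut_out(camera, query): "region" (384x512 bool, what is visible of it) and "pixel" ([column, row] in pixels, amid what is visible of it).
The state is a dict: "time_s": time; "joints": joint angles; "qd": joint speeds; "joint_torque": joint torques, N m; "tcp_pos": TCP position; "eef_rot": TCP orientation; "contact_force": force on the tool from outside, world axes, zero at the start; "moment": the same for the moment, N m; "gripper_width": finger opening in m; "gripper_force": force on a finger pad.
Only numpy, scipy, OpenCV 4.12 (cv2) and the standard library are available. Lean on these libraries where they do the work, as an engineer would, in place of code of your own. Each camera call takes 0.05 s, during which the arm holds its last target. There are 200 camera calls.

### The job

The soldering station needs a fresh bottle of flux. Fold the front flap of the partitioned carton down so that it hangs out of the way, then draw the one bottle with the narrow tall cap out along its sloping compartment, past the dividers, and stand it upright in the free end of the steel tray, beside the little flux dish. Do not drop or topple the bottle, leave the flap hanging down, and leave everything else where it is.

Things in the scene. Friction and masses are not known exactly. Their poses are not given: they have to be found in the camera images.
- carton: Open cardboard carton on a low sloped stand, both fixed. Origin on the work surface below the middle of the carton's lower front edge (itself 20 mm up); x level to the back, y along the front, z up. The carton leans 25 deg (0.436 rad) to its front: walls, dividers and compartments run up along (-0.423, 0, 0.906) of this frame. Outside: 201 mm up the slope, 320 along y, 159 square to the slope.
- carton_floor (a point): Middle of the carton's inner floor, at the foot of the dividers; axes as the carton's. Two rows (front, rear) of three compartments, each 95 mm up the slope, 102 mm along y, 155 mm deep, with middles at y = -105, 0, 105 mm. Walls and floor 4 mm thick, dividers 3 mm, flush with the rim. Rear and side flaps are already folded flat down.
- flap_hinge (a point): Middle of the front rim of the carton, on the fold line of the front flap, which runs along the carton's y; fixed, 65 mm in front of the carton's origin and 165 mm above the work surface. Its axes are those of the carton.
- flap_edge (a point): Middle of the free edge of the front flap, 100 mm from the fold line; moves with the flap. The flap is a cardboard panel 316 mm wide along the carton's y, 3 mm thick, 30 g. It starts standing about plumb, in the way of a hand that reaches in along the slope.
- front_flap (a joint): Angle of the front flap, rad: -0.436 plumb, 0 in line with the front wall; grows as it folds forward, out and down; 2.7 hangs straight down (stop); inner stop -0.7. Starts -0.6 to -0.25. The crease is a little stiff (0.01 N m): the flap stays where left near plumb, falls outward by itself once some 45 deg past plumb, and then rests hanging at 1.9 or more.
- bottle: White bottle, black cap, 0.2 to 0.36 kg. Origin: centre of underside; z along its axis. Body 68 mm diameter up to 80 mm, conical shoulder to 103 mm, then the narrow cap, 32 mm diameter, to 141 mm; 145 mm tall. Starts in one of the front compartments, leaning 25 deg to the front with it, against the compartment's lower wall, up to 7 mm off its middle along y; its top 10 mm below the rim.
- jar_a: White plastic jar with broad black lid, 68 mm diameter all the way up, 113 mm tall, in another front compartment; leave it. Origin at the centre of its underside, z along its axis.
- jar_b: Same as jar_a, in the remaining front compartment; leave it.
- jar_c: Same as jar_a, in a rear compartment; leave it.
- gas_can: Aluminium gas can with white cap 47 mm across, 52 mm diameter, 138 mm tall, in a rear compartment; leave it. Origin at the centre of its underside.
- tray: Shallow steel tray, fixed, 120 mm along its x by 210 mm along its y, floor 3 mm thick, rim 3 mm thick and 14 mm high. Origin at the centre of its underside. The flux dish stands in the end towards +y; the free end is towards -y (the middle of the free space is about y = -50 mm).
- dish: White ceramic flux dish, a loose bowl 68 mm across and 28 mm high in the +y end of the tray; leave it. Origin at the centre of its underside.
- turntable: Soldering turntable with a round brown soldering disc, 184 mm across, 70 mm high, loose; leave it. Origin at the centre of its underside.
- third_hand: Third hand: upright steel cross-lock tweezers on a round weighted base 76 mm across, 188 mm tall, loose; leave it. Origin at the centre of its underside.
Things that resemble listed ones, but are neither listed nor needed, are in the scene too. Of the things shaped like the tray, the steel one is meant.

How it is judged (in metres and radians):
On the way, in this order (a step that is already met when the one before it is completed fails the run):
1. the front flap is folded down (value of joint front_flap above 1.7 rad), for 0.2 s.
2. the bottle is lifted out, its underside above the front rim's height (height (world z) of bottle above 0.155 m), for 0.1 s.
At the end, for the whole second after the job is handed in: The front flap hangs down (its angle above 1.7 rad), and the bottle stands released, upright (within 0.08 rad) and at rest on the floor of the steel tray, inside its rim, its axis in the free (-y) half of the tray; nothing else has been displaced (value of joint front_flap above 1.7 rad and angle between bottle's own z axis and vertical below 0.08 rad and z of bottle in the frame of tray between -0.002 and 0.007 m and x of bottle in the frame of tray between -0.035 and 0.035 m and y of bottle in the frame of tray between -0.085 and 0 m and linear speed of bottle below 0.02 m/s); the robot touches nothing.
It fails at once if the bottle is dropped or knocked over (moving faster than 0.5 m/s out of the gripper) (contact force between the fingers and bottle below 0.05 N and linear speed of bottle above 0.5 m/s).
It fails at once if another item in the carton is displaced by more than 15 mm (distance of any of jar_a, jar_b, jar_c, gas_can from where it was at the start of the episode above 0.015 m).
It fails at once if the flux dish, turntable or third hand is displaced by more than 15 mm or the third hand tipped (distance of any of dish, turntable, third_hand from where it was at the start of the episode above 0.015 m or angle between third_hand's own z axis and vertical above 0.3 rad).
It also fails if it takes over 54 s, if anything falls off the work surface, if the arm or the gripper's body presses on something with over 40 N, if the wrist force passes 120 N, or if a joint passes its speed limit or range.

## Working session

There is one attempt and no reset: what is moved stays moved. The work goes in short steps, Python scripts to look and compute and a shell command to move; the robot and the scene stay as the last step left them, time stands still between calls to the robot, and variables do not carry over. Pictures are saved under pics/ and viewed, at most 10 in all, crops included, and the job is handed in when it is done.

```bash
mkdir -p pics; ls; cat > h.py <<'E'
import numpy as np, cv2
from scipy.spatial.transform import Rotation as Ro
from plant import get_state, imaging, r, finder
def cloud(name):
    s=get_state(); img,d=imaging.capture(name); c=imaging.get_calibration(name)
    v,u=np.mgrid[0:384,0:512]
    P=np.stack([(u-c["cx"])/c["fx"]*d,(v-c["cy"])/c["fy"]*d,d],-1)
    if "hand_eye" in c:
        H=np.array(c["hand_eye"]); P=P@H[:3,:3].T+H[:3,3]
        R=Ro.from_euler('xyz',s["eef_rot"],degrees=True).as_matrix()
        P=P@R.T+np.array(s["tcp_pos"])
    else:
        R=cv2.Rodrigues(np.array(c["rvec"],float))[0]; P=(P-np.array(c["tvec"]).ravel())@R
    P[d==0]=np.nan
    return img,d,P
def save(n,img): cv2.imwrite(f"pics/{n}.png",img[...,::-1])
E
python3 - <<'E'
from h import *
s=get_state(); print(s)
out=[]
for n in ("scene","side"):
    img,d,P=cloud(n); np.savez(f"{n}.npz",img=img,P=P); out.append(img)
    for q in ["carton","bottle","jar_a","gas_can","tray","dish","flap_edge","turntable","third_hand"]:
        for o in finder.cut_out(n,q)[:4]:
            m=o["region"]; p=np.nanmedian(P[m],0)
            print(n,q,round(o["p"],2),np.round(o["pixel"]),m.sum(),p.round(3),np.nanmin(P[m],0).round(3),np.nanmax(P[m],0).round(3))
    save(n,img)
E
```

```text
pics
{'time_s': 0.0, 'joints': array([-5.53412695e+01,  2.05911752e+01,  6.31605953e-01, -1.88300265e-02,
       -7.01351195e+01, -1.65070483e+01]), 'qd': array([-0.00165776,  0.00605963, -0.01625544, -0.01724357, -0.07563528,
       -0.05498711]), 'joint_torque': array([ 2.50460238e-03, -5.82711482e+01,  2.93062466e+01,  6.99718729e+00,
        6.91790512e-03, -9.12208907e-05]), 'tcp_pos': array([ 0.21009359, -0.64094364,  0.22561321]), 'eef_rot': array([ 1.79904184e+02, -9.93497294e-03, -1.61854723e+02]), 'contact_force': array([-0.41143451, -0.07777406, -0.05717939]), 'moment': array([-0.06131767, -0.03829356, -0.0206446 ]), 'gripper_force': 0.0, 'gripper_width': 0.08737313269614506}
scene bottle 0.76 [186. 112.] 250 [0.568 0.22  0.134] [0.541 0.202 0.102] [0.618 0.258 0.182]
scene jar_a 0.76 [239. 148.] 397 [0.576 0.008 0.141] [ 0.543 -0.039  0.045] [0.645 0.066 0.2  ]
scene jar_a 0.74 [254. 125.] 374 [0.66  0.004 0.183] [ 0.628 -0.038  0.094] [0.736 0.041 0.237]
scene jar_a 0.66 [212. 131.] 372 [0.572 0.115 0.142] [0.504 0.051 0.065] [0.634 0.17  0.268]
scene jar_a 0.64 [202.  9
[... 1453 characters left out ...]
73 [352. 240.] 2114 [0.314 0.188 0.003] [ 0.249  0.08  -0.007] [0.382 0.293 0.02 ]
side dish 0.76 [247. 186.] 240 [ 0.471 -0.194  0.017] [ 0.442 -0.222  0.001] [ 0.506 -0.158  0.036]
side dish 0.44 [162. 149.] 374 [ 0.636 -0.492  0.021] [ 0.594 -0.552 -0.003] [ 0.672 -0.458  0.148]
side flap_edge 0.55 [306. 252.] 1419 [0.508 0.128 0.22 ] [ 0.436 -0.09  -0.007] [0.518 0.279 0.268]
side turntable 0.86 [180. 204.] 2180 [ 0.703 -0.267  0.07 ] [ 0.611 -0.377  0.001] [ 0.793 -0.182  0.078]
side turntable 0.36 [234. 177.] 1671 [ 0.494 -0.257  0.003] [ 0.4   -0.356 -0.009] [ 0.578 -0.126  0.036]
side third_hand 0.67 [166. 150.] 355 [ 0.636 -0.492  0.021] [ 0.598 -0.532 -0.   ] [ 0.672 -0.458  0.128]
```

View pics/scene.png

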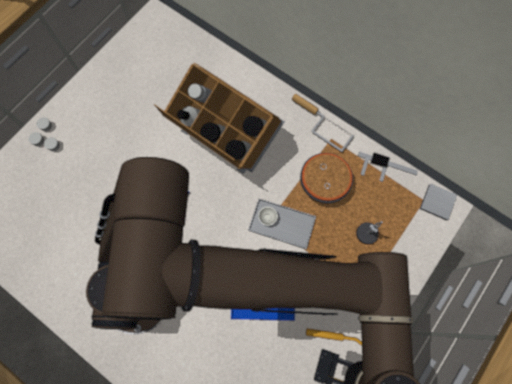

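View pics/side.png

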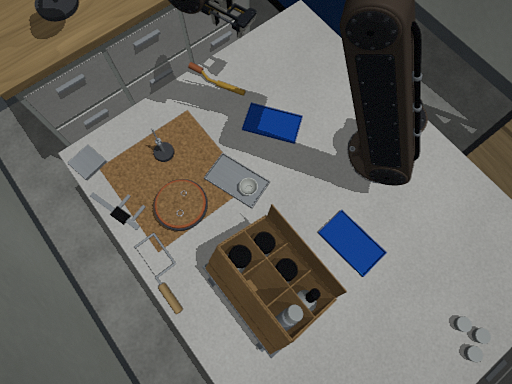

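The pictures show:
- **Carton:** scene (220,115).
- **Bottle candidates:** narrow black cap at side (312,296) / scene (186,114). The broad-lid jars are at side (288,268), (264,242) and (240,255), and the white-capped can at (291,315). White pots stand outside at (462,324). I choose (312,296).
- **Trays:** the steel one is at side (237,180), holding the dish. The blue ones at (272,122) and (352,242) are decoys.

```bash
python3 - <<'E'
from h import *
from scipy.optimize import least_squares
for n in ("scene","side"):
    f=np.load(n+".npz"); P=f["P"]; img=f["img"]
    finder_ok=True
    imaging.capture(n)
    R=[o["region"] for o in finder.cut_out(n,"flap_edge")][:1]
    if n=="side":
        Q=P[R[0]]; 
    else: Q=P[R[0]]
    Q=Q[(Q[:,2]>0.19)&(Q[:,0]>.48)&(Q[:,0]<.53)]
    A=np.c_[Q[:,1],Q[:,2]-.165,np.ones(len(Q))]
    w=np.ones(len(Q))
    for _ in range(20):
        c=np.linalg.lstsq(A*w[:,None],Q[:,0]*w,rcond=None)[0]; e=Q[:,0]-A@c; w=1/(1+(e/.003)**2)
    g=abs(e)<.006
    print(n,"flap x = %.4f*y %+.4f*(z-.165) %+.4f"%tuple(c),"yaw",np.degrees(np.arctan(-c[0])),"n",g.sum(),"y",np.percentile(Q[g,1],[0,1,99,100]).round(3),"ztop",np.percentile(Q[g,2],[50,99]).round(3))
    q=finder.cut_out(n,"bottle")
    if q:
        B=P[q[0]["region"]]; k=img[q[0]["region"]].max(1)<60
        B=B[k&(B[:,2]>.1)]; print("cap dark",len(B),np.median(B,0).round(3),np.percentile(B,[5,95],axis=0).round(3).tolist())
    # tray
    t=[o for o in finder.cut_out(n,"tray") if abs(np.nanmedian(P[o["region"]][:,0])-.494)<.03]
    for o in t:
        T=P[o["region"]]; T=T[np.isfinite(T).all(1)&(T[:,2]<.03)]
        (c0,sz,a)=cv2.minAreaRect((T[:,:2]*1000).astype(np.float32)); print("tray",c0,sz,a, np.round(cv2.boxPoints((c0,sz,a))).tolist())
    for o in finder.cut_out(n,"dish")[:1]: print("dish",np.nanmedian(P[o["region"]],0).round(3))
    # carton body: points between z .16 and .26 near
    if n=="side":
        o=finder.cut_out(n,"carton")[0]; C=P[o["region"]]; C=C[np.isfinite(C).all(1)]
        np.save("C.npy",C)
        save("crop",cv2.resize(img[200:370,190:370],None,fx=3.5,fy=3.5,interpolation=cv2.INTER_CUBIC)[:595,:])
E
```

```text
scene flap x = -0.0103*y -0.1240*(z-.165) +0.5164 yaw 0.5873379868317493 n 404 y [-0.041 -0.04   0.267  0.276] ztop [0.24 0.27]
cap dark 85 [0.557 0.222 0.169] [[0.544, 0.214, 0.145], [0.573, 0.237, 0.179]]
tray (489.1040954589844, -245.69911193847656) (122.74230194091797, 206.6871795654297) 18.772756576538086 [[398.0, -168.0], [464.0, -363.0], [580.0, -324.0], [514.0, -128.0]]
dish [ 0.48  -0.193  0.019]
side flap x = -0.0111*y -0.1378*(z-.165) +0.5170 yaw 0.6357952598284854 n 1099 y [-0.037 -0.033  0.275  0.278] ztop [0.233 0.267]
cap dark 159 [0.563 0.233 0.167] [[0.543, 0.219, 0.137], [0.579, 0.246, 0.176]]
tray (484.7193298339844, -245.70140075683594) (128.0164794921875, 219.9455108642578) 18.297754287719727 [[389.0, -161.0], [458.0, -370.0], [580.0, -330.0], [511.0, -121.0]]
dish [ 0.472 -0.194  0.017]
```

View pics/crop.png

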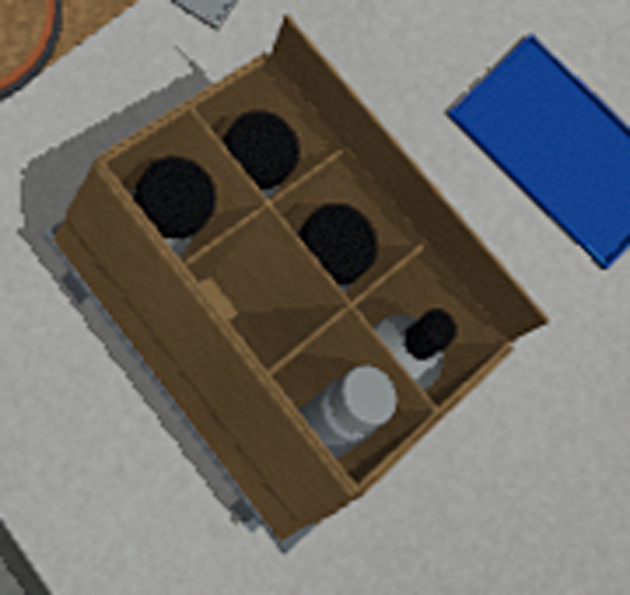

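The crop confirms it: the narrow tall cap is at crop (432,332), in the front +y compartment, and the flap is still standing. First I carry the hand up and across towards the carton.

```bash
python3 -m handwheel '[[1,6,6,5,-5],[1,10,12,10,-10],[1,14,16,14,-15],[1,18,20,16,-17.5],[1,22,24,16,-17.5],[1,26,29,16,-17.5],[1,28,34,16,-17.5],[1,30,40,16,-17.5]]' 20 && python3 -m handwheel '[[1,1,6,0,0],[1,2,12,0,0],[1,3,18,0,0],[1,4,24,0,0],[1,5,30,0,0],[1,5,36,0,0],[1,5,36,0,0],[1,5,36,0,0]]'
```

```text
time_s: 2.55
tcp_pos: [0.4934, -0.2803, 0.3855]
eef_rot: [-180.0, 0.0, -179.4]
contact_force: [1.2, 0.1, -0.1]
gripper_width: 0.0133
gripper_force: 0.0
time_s: 3.55
tcp_pos: [0.5422, 0.0781, 0.3855]
eef_rot: [-180.0, -0.0, -179.3]
contact_force: [0.1, 0.3, 0.9]
gripper_width: 0.0005
gripper_force: 0.0
```

```bash
python3 -m handwheel '[[1,0,4,-4,0],[1,0,4,-9,0],[1,0,4,-14,0],[1,0,4,-17,0],[1,0,4,-17,0],[1,-2,4,-17,0],[1,-4,4,-17,0],[1,-6,4,-17,0]]' && python3 -m handwheel '[[1,-1.5,0,0,0],[1,-3,0,0,0],[1,-4.5,0,0,0],[1,-6,0,-0.5,0],[1,-7.5,0,-1,0],[1,-8,0,-1.5,0],[1,-8,0,-1.5,0],[1,-8,0,-1.5,0]]'; python3 - <<'E'
from h import *
img,d,P=cloud("side"); save("flap",cv2.resize(img[180:372,180:436],None,fx=2.5,fy=2.5))
E
```

```text
time_s: 4.55
tcp_pos: [0.483, 0.1175, 0.2177]
eef_rot: [179.9, 0.2, -179.4]
contact_force: [0.6, 0.1, 0.5]
gripper_width: 0.0004
gripper_force: 0.0
time_s: 5.55
tcp_pos: [0.4027, 0.1181, 0.2005]
eef_rot: [-180.0, 0.0, -179.3]
contact_force: [-0.4, -0.5, -0.6]
gripper_width: 0.0003
gripper_force: 0.0
```

View pics/flap.png

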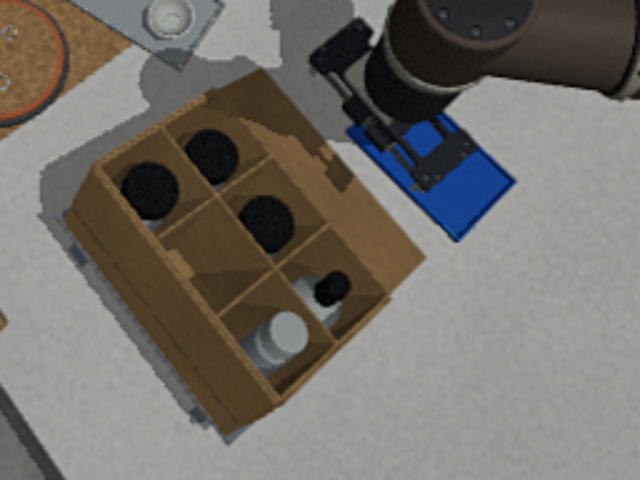

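The flap has folded outward: its free edge runs from crop (265,70) to (425,258), and it is still settling. Next I go above the bottle and look with the wrist camera.

```bash
python3 -m handwheel '[[0.43,0,0,5,0],[0.43,0,0,10,0],[0.43,2,4,14,0],[0.43,6,8,14,0],[0.43,9.5,11,14,0],[0.43,9.5,11,14,0],[0.43,9.5,11,14,0],[0.43,9.5,11,14,0]]'; python3 - <<'E'
from h import *
for n in ("wrist","side"):
    img,d,P=cloud(n); save("b_"+n,img)
    for q in ("bottle","flap_edge"):
        for o in finder.cut_out(n,q)[:2]:
            m=o["region"]; B=P[m]; print(n,q,round(o["p"],2),np.round(o["pixel"]),m.sum(),np.nanpercentile(B,[2,50,98],axis=0).round(3).tolist())
            if q=="bottle":
                k=(img[m].max(1)<60)&(B[:,2]>.12)
                T=B[k]
                if len(T)>5: print(" cap",len(T),np.percentile(T,[3,50,97],axis=0).round(3).tolist())
E
```

```text
time_s: 6.6
tcp_pos: [0.497, 0.2274, 0.3409]
eef_rot: [180.0, 0.0, -179.4]
contact_force: [0.2, 0.1, 0.2]
gripper_width: 0.0497
gripper_force: 0.0
wrist bottle 0.72 [261. 225.] 2123 [[0.539, 0.201, 0.098], [0.563, 0.231, 0.128], [0.604, 0.262, 0.174]]
 cap 604 [[0.539, 0.218, 0.162], [0.55, 0.231, 0.17], [0.563, 0.245, 0.174]]
wrist flap_edge 0.89 [166. 152.] 18635 [[0.446, -0.032, 0.093], [0.482, 0.119, 0.132], [0.512, 0.27, 0.163]]
side bottle 0.7 [308. 299.] 293 [[0.543, 0.204, 0.109], [0.571, 0.233, 0.141], [0.589, 0.262, 0.177]]
 cap 152 [[0.543, 0.218, 0.136], [0.564, 0.232, 0.167], [0.58, 0.247, 0.177]]
side flap_edge 0.94 [305. 249.] 1454 [[0.449, -0.028, 0.096], [0.486, 0.109, 0.137], [0.512, 0.272, 0.166]]
```

View pics/b_wrist.png

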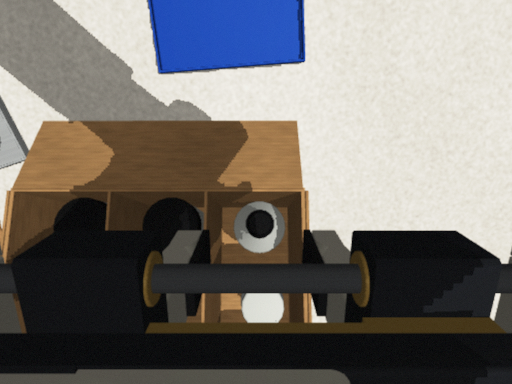

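The wrist view shows the cap at (260,223), the flap hanging (about 1.9 rad by depth), and fingers that must enter between the divider and the side wall. I go in with a 42 mm opening, centred on the cap.

```bash
python3 -m handwheel '[[0.52,3,0.3,0,0],[0.52,5.9,0.3,-3,0],[0.52,5.9,0.3,-8,0],[0.52,5.9,0.3,-12,0],[0.52,5.9,0.3,-15,0],[0.52,5.9,0.3,-15,0],[0.52,5.9,0.3,-15,0]]' && python3 -m handwheel '[[0.52,0,0,-1,0],[0.52,0,0,-2,0],[0.52,0,0,-3,0],[0.52,0,0,-4,0],[0.52,0,0,-4.7,0],[0.52,0,0,-4.7,0],[0.52,0,0,-4.7,0]]' && python3 -m handwheel '[[0.6,0,0,0,0],[0.7,0,0,0,0],[1,0,0,0,0],[1,0,0,0,0],[1,0,0,0,0]]' 30
```

```text
time_s: 7.78
tcp_pos: [0.5571, 0.2313, 0.192]
eef_rot: [180.0, 0.1, -179.3]
contact_force: [0.1, 0.4, 1.3]
gripper_width: 0.0419
gripper_force: 0.0
time_s: 8.65
tcp_pos: [0.5565, 0.231, 0.1437]
eef_rot: [180.0, 0.0, -179.3]
contact_force: [-0.0, -0.4, -0.2]
gripper_width: 0.0422
gripper_force: 0.0
time_s: 9.28
tcp_pos: [0.5565, 0.2312, 0.1438]
eef_rot: [180.0, 0.0, -179.3]
contact_force: [-1.4, 1.7, 3.4]
gripper_width: 0.0313
gripper_force: 30.0
```

```bash
python3 -m handwheel '[[1,-0.4,0,0.9,0],[1,-0.9,0,1.9,0],[1,-1.4,0,3,0],[1,-1.9,0,4.1,0],[1,-2.4,0,5.2,0],[1,-2.9,0,6.3,0]]' && python3 -m handwheel '[[1,-0.6,0,1.3,0],[1,-1.2,0,2.6,0],[1,-1.8,0,3.9,0],[1,-2.4,0,5.2,0],[1,-3,0,6.5,0],[1,-3.6,0,7.8,0],[1,-4.2,0,9.1,0],[1,-4.8,0,10.4,0]]' && python3 -m handwheel '[[1,-0.3,0,2,0],[1,-0.6,0,4,0],[1,-0.6,0,6,0],[1,-0.6,0,8,0],[1,-0.6,0,8,0]]'; python3 - <<'E'
from h import *
img,d,P=cloud("side"); save("lift",img)
for q in ("bottle",):
    for o in finder.cut_out("side",q)[:2]:
        m=o["region"]; print(q,round(o["p"],2),np.round(o["pixel"]),m.sum(),np.nanpercentile(P[m],[2,50,98],axis=0).round(3).tolist())
E
```

```text
time_s: 10.02
tcp_pos: [0.5268, 0.2309, 0.2072]
eef_rot: [-180.0, -0.0, -179.3]
contact_force: [0.8, 0.3, -2.8]
gripper_width: 0.0314
gripper_force: 30.0
time_s: 11.02
tcp_pos: [0.4788, 0.2309, 0.3113]
eef_rot: [-180.0, -0.0, -179.3]
contact_force: [-0.0, 0.5, -3.0]
gripper_width: 0.0315
gripper_force: 30.0
time_s: 11.65
tcp_pos: [0.4736, 0.2313, 0.3921]
eef_rot: [179.9, 0.1, -179.3]
contact_force: [0.3, 0.3, -2.6]
gripper_width: 0.031
gripper_force: 30.0
bottle 0.57 [334. 280.] 971 [[0.485, 0.201, 0.145], [0.521, 0.233, 0.363], [0.553, 0.267, 0.405]]
bottle 0.35 [233. 179.] 1605 [[0.411, -0.346, -0.003], [0.494, -0.253, 0.003], [0.561, -0.138, 0.018]]
```

View pics/lift.png

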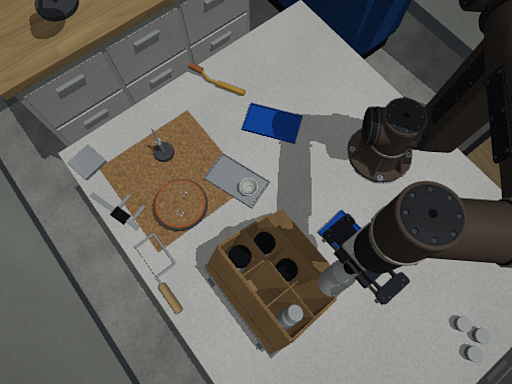

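The bottle hangs from the gripper at side (335,278), still leaning about 25° with its base towards +x, and the carton is undisturbed. I carry it to the free end of the steel tray, around (0.503, -0.293).

```bash
python3 -m handwheel '[[1,0,-2,0,0],[1,0,-5,0,0],[1,0,-9,0,0],[1,0,-13,0,0],[1,0.5,-17,0,0],[1,0.5,-21,0,0],[1,0.5,-25,0,0],[1,1,-29,0,0]]' 40 && python3 -m handwheel '[[1,0,-4,0,0],[1,0,-8,0,0],[1,0.5,-12,-1,0],[1,1,-16,-3,0],[1,1.5,-19,-6,0],[1,1.9,-21.5,-9,0],[1,1.9,-23,-12,0],[1,1.9,-23.4,-15,0]]' && python3 -m handwheel '[[1,0,0,-2,0],[1,0,0,-4,0],[1,0,0,-6,0],[1,0,0,-7.5,0],[1,0,0,-8.5,0],[1,0,0,-9,0],[1,0,0,-9,0],[1,0,0,-9,0]]'; python3 - <<'E'
from h import *
for n in ("side","wrist"):
    img,d,P=cloud(n); save("tray_"+n,img)
    for q in ("bottle","dish"):
      for o in finder.cut_out(n,q)[:2]:
        m=o["region"]; print(n,q,round(o["p"],2),np.round(o["pixel"]),m.sum(),np.nanpercentile(P[m],[2,50,98],axis=0).round(3).tolist())
a=cv2.imread("pics/tray_side.png")[110:290,130:370]; b=cv2.imread("pics/tray_wrist.png")
cv2.imwrite("pics/tray2.png",np.hstack([cv2.resize(a,(400,300)),cv2.resize(b,(400,300))]))
E
```

```text
time_s: 12.75
tcp_pos: [0.4822, -0.0611, 0.39]
eef_rot: [-180.0, -0.0, -179.4]
contact_force: [1.4, -0.0, -2.3]
gripper_width: 0.0311
gripper_force: 40.0
time_s: 13.75
tcp_pos: [0.5008, -0.2944, 0.2384]
eef_rot: [180.0, -0.1, -179.4]
contact_force: [0.1, 0.5, -2.9]
gripper_width: 0.0312
gripper_force: 40.0
time_s: 14.75
tcp_pos: [0.5027, -0.2932, 0.1511]
eef_rot: [-180.0, 0.1, -179.3]
contact_force: [-0.3, -0.4, -2.3]
gripper_width: 0.0309
gripper_force: 40.0
side bottle 0.63 [213. 177.] 369 [[0.521, -0.305, 0.063], [0.55, -0.274, 0.114], [0.58, -0.256, 0.144]]
side bottle 0.56 [264. 247.] 383 [[0.537, -0.011, 0.096], [0.57, 0.023, 0.143], [0.597, 0.053, 0.159]]
side dish 0.46 [248. 192.] 51 [[0.462, -0.183, 0.01], [0.485, -0.17, 0.02], [0.585, -0.042, 0.499]]
wrist bottle 0.95 [259. 240.] 4339 [[0.484, -0.315, 0.107], [0.496, -0.293, 0.138], [0.55, -0.272, 0.178]]
wrist dish 0.68 [498. 258.] 287 [[0.56, -0.05, -0.001], [0.578, -0.039, 0.012], [0.673, -0.023, 0.031]]
wrist dish 0.6 [374. 156.] 4507 [[0.443, -0.222, 0.006], [0.474, -0.187, 0.018], [0.503, -0.162, 0.03]]
```

View pics/tray2.png

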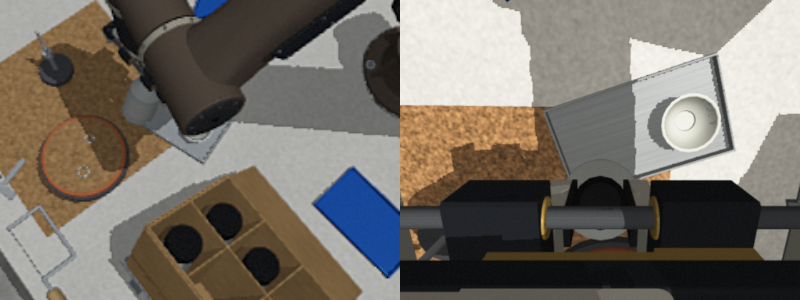

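The tray and dish sit as expected, the dish at wrist-panel (690,122). The bottle base is at side-panel (140,105), still tilted. I ease the grip so it can swing plumb between the pads, with the base about 3 cm above the tray.

```bash
cat > t.py <<'E'
from h import *
s=get_state(); print("moment",s["moment"].round(3),"w",s["gripper_width"])
img,d,P=cloud("side")
for o in finder.cut_out("side","bottle")[:2]:
    m=o["region"]; B=P[m]; print(round(o["p"],2),m.sum(),np.nanpercentile(B,[2,50,98],axis=0).round(3).tolist())
E
python3 -m handwheel '[[1,0,0,0,0],[1,0,0,0,0],[1,0,0,0,0]]' 18 && python3 t.py;  python3 -m handwheel '[[1,0,0,0,0],[1,0,0,0,0],[1,0,0,0,0]]' 12 && python3 t.py
```

```text
time_s: 15.42
tcp_pos: [0.5023, -0.2931, 0.1505]
eef_rot: [-180.0, 0.0, -179.3]
contact_force: [0.4, -0.5, -1.9]
gripper_width: 0.0311
gripper_force: 18.0
moment [-0.045  0.113 -0.029] w 0.031145698085683796
0.58 412 [[0.519, -0.312, 0.057], [0.55, -0.275, 0.113], [0.581, -0.256, 0.146]]
time_s: 15.9
tcp_pos: [0.5023, -0.2931, 0.1505]
eef_rot: [180.0, 0.0, -179.4]
contact_force: [-0.1, -0.3, -1.4]
gripper_width: 0.0316
gripper_force: 12.0
moment [-0.042  0.057 -0.027] w 0.03158250240797857
0.76 379 [[0.523, -0.313, 0.062], [0.552, -0.277, 0.113], [0.581, -0.257, 0.142]]
```

```bash
python3 -m handwheel '[[1,0,0,0,0],[1,0,0,0,0],[1,0,0,0,0],[1,0,0,0,0]]' 8 && python3 t.py;  python3 -m handwheel '[[1,0,0,0,0],[1,0,0,0,0],[1,0,0,0,0],[1,0,0,0,0]]' 6 && python3 t.py
```

```text
time_s: 16.5
tcp_pos: [0.5023, -0.2931, 0.1505]
eef_rot: [-180.0, 0.0, -179.3]
contact_force: [0.6, 0.1, -1.7]
gripper_width: 0.0314
gripper_force: 8.0
moment [-0.034  0.049  0.026] w 0.031445468461475876
0.67 413 [[0.522, -0.317, 0.055], [0.551, -0.276, 0.113], [0.582, -0.256, 0.143]]
time_s: 17.1
tcp_pos: [0.5023, -0.2931, 0.1505]
eef_rot: [180.0, 0.0, -179.4]
contact_force: [0.6, -0.3, -2.0]
gripper_width: 0.0318
gripper_force: 6.0
moment [-0.019  0.082 -0.018] w 0.03184385606583276
0.8 358 [[0.52, -0.312, 0.053], [0.544, -0.275, 0.109], [0.572, -0.257, 0.144]]
```

```bash
python3 -m handwheel '[[1,0,0,0,0],[1,0,0,0,0],[1,0,0,0,0],[1,0,0,0,0]]' 6 && python3 t.py;  python3 -m handwheel '[[1,0,0,0,0],[1,0,0,0,0],[1,0,0,0,0],[1,0,0,0,0]]' 5 && python3 t.py
```

```text
time_s: 17.7
tcp_pos: [0.5023, -0.2931, 0.1505]
eef_rot: [-180.0, -0.0, -179.3]
contact_force: [0.4, -0.2, -1.5]
gripper_width: 0.0318
gripper_force: 6.0
moment [-0.052 -0.018  0.008] w 0.03181460722374636
time_s: 18.3
tcp_pos: [0.5023, -0.293, 0.1505]
eef_rot: [180.0, 0.0, -179.3]
contact_force: [-0.4, 0.0, -1.7]
gripper_width: 0.0314
gripper_force: 5.0
moment [0.002 0.046 0.052] w 0.03144198269707433
0.89 335 [[0.52, -0.316, 0.043], [0.542, -0.275, 0.106], [0.565, -0.257, 0.14]]
```

```bash
python3 -m handwheel '[[1,0,0,0,0],[1,0,0,0,0],[1,0,0,0,0],[1,0,0,0,0],[1,0,0,0,0],[1,0,0,0,0]]' 5 && python3 t.py && python3 -m handwheel '[[1,0,0,0,0],[1,0,0,0,0],[1,0,0,0,0],[1,0,0,0,0],[1,0,0,0,0],[1,0,0,0,0]]' 4 && python3 t.py && python3 - <<'E'
from h import *
a,_,P=cloud("side"); b,_,W=cloud("wrist"); np.savez("w.npz",img=b,P=W); a=a[130:220,160:280]
save("pl",np.hstack([cv2.resize(a,(400,300)),cv2.resize(b,(400,300))]))
o=finder.cut_out("wrist","bottle")[0]; print(np.nanpercentile(W[o["region"]],[2,50,98],axis=0).round(3).tolist())
E
```

```text
time_s: 19.15
tcp_pos: [0.5023, -0.2931, 0.1505]
eef_rot: [180.0, -0.0, -179.4]
contact_force: [0.0, 0.8, -2.5]
gripper_width: 0.032
gripper_force: 5.0
moment [-0.031  0.048 -0.006] w 0.032002568716413736
0.62 331 [[0.518, -0.311, 0.045], [0.542, -0.275, 0.105], [0.565, -0.257, 0.14]]
time_s: 20.0
tcp_pos: [0.5023, -0.2931, 0.1505]
eef_rot: [180.0, -0.0, -179.4]
contact_force: [0.3, -0.5, -2.7]
gripper_width: 0.0319
gripper_force: 4.0
moment [-0.     0.046  0.023] w 0.03190903103975281
0.5 287 [[0.516, -0.311, 0.043], [0.536, -0.273, 0.107], [0.555, -0.234, 0.226]]
[[0.48, -0.321, 0.079], [0.49, -0.294, 0.129], [0.505, -0.266, 0.177]]
```

View pics/pl.png

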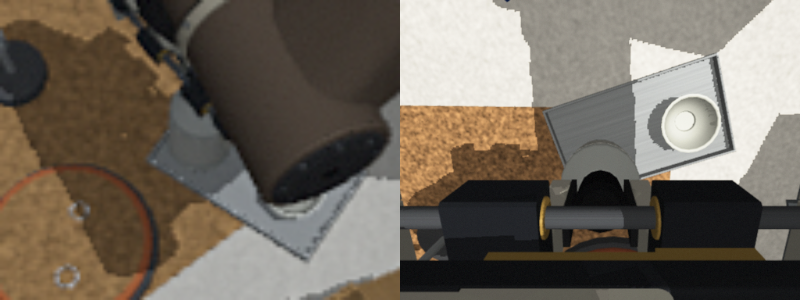

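At 4 N the lean has fallen to about 13°, so the base's low corner now lies under the pads and setting it down will right the bottle. I take a quick tray fix from its rim corners in this wrist picture: panel (545,110), (715,57) and (733,150).

```bash
python3 - <<'E'
from h import *
s=get_state(); c=imaging.get_calibration("wrist"); H=np.array(c["hand_eye"]); R=Ro.from_euler('xyz',s["eef_rot"],degrees=True).as_matrix()
o=H[:3,3]@R.T+s["tcp_pos"]; C=[]
for u,v in [(186,141),(403,72),(427,192)]:
    d=R@H[:3,:3]@np.array([(u-c["cx"])/c["fx"],(v-c["cy"])/c["fy"],1]); C.append(o+d*(.014-o[2])/d[2])
C=np.array(C)[:,:2]; print(C.round(3), np.linalg.norm(C[0]-C[1]),np.linalg.norm(C[1]-C[2]))
y=(C[1]-C[0])/np.linalg.norm(C[1]-C[0]); x=np.array([y[1],-y[0]])
cen=(C[0]+C[1])/2+x*.06; print("yaw",np.degrees(np.arctan2(x[1],x[0])),"centre",cen.round(4),"target",(cen-.048*y).round(4),"now in tray",(x@(s["tcp_pos"][:2]-cen)).round(4),(y@(s["tcp_pos"][:2]-cen)).round(4))
E
```

```text
[[ 0.462 -0.358]
 [ 0.401 -0.167]
 [ 0.508 -0.129]] 0.1999563354366997 0.11382721718741903
yaw 17.906506720493418 centre [ 0.4884 -0.2441] target [ 0.5032 -0.2898] now in tray -0.0019 -0.0508
```

```bash
python3 -m handwheel '[[1,-0.5,0.2,-0.4,0],[1,-1,0.2,-1,0],[1,-1.5,0.2,-1.6,0],[1,-1.5,0.2,-2.1,0],[1,-1.5,0.2,-2.5,0],[1,-1.5,0.2,-2.8,0],[1,-1.5,0.2,-2.8,0]]' 4 && python3 t.py && python3 -m handwheel '[[1,0.3,0,-0.05,0],[1,0.6,0,-0.1,0],[1,0.9,0,-0.1,0],[1,1.2,0,-0.15,0],[1,1.5,0,-0.15,0],[1,1.8,0,-0.2,0],[1,2,0,-0.25,0],[1,2,0,-0.25,0]]' && python3 t.py
```

```text
time_s: 21.12
tcp_pos: [0.4878, -0.2912, 0.1226]
eef_rot: [-180.0, 0.0, -179.3]
contact_force: [0.7, -0.9, -2.1]
gripper_width: 0.0319
gripper_force: 4.0
moment [-0.032 -0.048  0.009] w 0.031874240865246664
0.71 1740 [[0.447, -0.028, 0.093], [0.482, 0.127, 0.132], [0.514, 0.272, 0.167]]
0.49 229 [[0.502, -0.307, 0.019], [0.52, -0.272, 0.078], [0.537, -0.255, 0.108]]
time_s: 22.22
tcp_pos: [0.5073, -0.291, 0.1197]
eef_rot: [180.0, -0.0, -179.3]
contact_force: [-0.7, 0.1, -1.6]
gripper_width: 0.0319
gripper_force: 4.0
moment [ 0.012  0.117 -0.021] w 0.03190268392601524
0.35 1665 [[0.447, -0.03, 0.093], [0.482, 0.127, 0.133], [0.513, 0.27, 0.166]]
```

```bash
for k in 1 2; do python3 -m handwheel '[[1,0,0,-0.1,0],[1,0,0,-0.2,0],[1,0,0,-0.2,0],[1,0,0,-0.2,0]]' | grep -E 'tcp_pos|contact'; done; python3 - <<'E'
from h import *
a,_,P=cloud("side"); b,_,W=cloud("wrist"); save("pl2",np.hstack([cv2.resize(a[130:220,160:280],(400,300)),cv2.resize(b,(400,300))]))
for n,Q in(("side",P),("wrist",W)):
  for o in finder.cut_out(n,"bottle")[:2]: print(n,np.nanpercentile(Q[o["region"]],[2,50,98],axis=0).round(3).tolist())
E
```

```text
tcp_pos: [0.5081, -0.2912, 0.119]
contact_force: [0.5, 2.0, 5.5]
tcp_pos: [0.5082, -0.2912, 0.117]
contact_force: [-0.6, 1.3, 5.3]
side [[0.598, -0.552, -0.001], [0.634, -0.492, 0.021], [0.667, -0.461, 0.121]]
side [[0.522, -0.309, 0.001], [0.535, -0.272, 0.074], [0.546, -0.208, 0.215]]
wrist [[0.474, -0.32, 0.022], [0.493, -0.292, 0.096], [0.518, -0.263, 0.147]]
```

View pics/pl2.png

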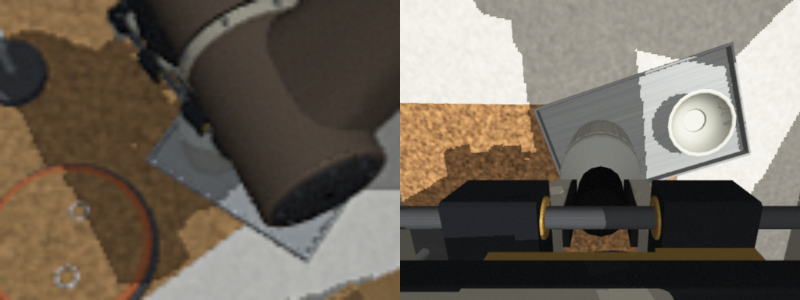

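It is in contact and slipping in the pads, and the body spans x 0.474–0.546 about the TCP at 0.508, so the bottle stands plumb on the tray floor. I open and leave straight up.

```bash
python3 -m handwheel '[[0.6,0,0,0,0],[0.55,0,0,0,0],[0.4,0,0,0,0],[0.3,0,0,0,0],[0.3,0,0,1,0],[0.3,0,0,3,0],[0.3,0,0,5,0],[0.3,0,0,7,0]]' && python3 -m handwheel '[[0.3,0,0,5,0],[0.3,0,0,10,0],[0.3,0,0,15,0],[0.3,-3,0,18,0],[0.3,-8,0,18,0],[0.3,-8,0,18,0],[0.3,-8,0,18,0]]'; python3 - <<'E'
from h import *
b,_,W=cloud("wrist"); a,_,P=cloud("side"); save("end",np.hstack([cv2.resize(a,(400,300)),cv2.resize(b,(400,300))]))
for n,Q,im in(("side",P,a),("wrist",W,b)):
  for q in("bottle","flap_edge","dish"):
    for o in finder.cut_out(n,q)[:1]:
      B=Q[o["region"]];print(n,q,np.nanpercentile(B,[2,50,98],axis=0).round(3).tolist())
      if q=="bottle":
        T=B[B[:,2]>.138]; print(" captop",len(T),np.nanmedian(T,0).round(4))
E
```

```text
time_s: 24.52
tcp_pos: [0.5074, -0.2911, 0.1874]
eef_rot: [-180.0, 0.0, -179.3]
contact_force: [0.6, -0.7, 0.4]
gripper_width: 0.0612
gripper_force: 0.0
time_s: 25.4
tcp_pos: [0.4272, -0.2911, 0.3668]
eef_rot: [-180.0, 0.1, -179.4]
contact_force: [-0.5, 0.5, -0.1]
gripper_width: 0.0614
gripper_force: 0.0
side bottle [[0.48, -0.312, 0.013], [0.517, -0.275, 0.09], [0.542, -0.256, 0.15]]
 captop 63 [ 0.5104 -0.286   0.1464]
side flap_edge [[0.448, -0.027, 0.095], [0.482, 0.129, 0.133], [0.513, 0.271, 0.165]]
side dish [[0.443, -0.22, 0.006], [0.47, -0.193, 0.018], [0.502, -0.161, 0.033]]
wrist bottle [[0.474, -0.321, 0.019], [0.493, -0.292, 0.094], [0.522, -0.262, 0.147]]
 captop 460 [ 0.5052 -0.2916  0.1461]
wrist flap_edge [[0.447, -0.038, 0.093], [0.476, 0.005, 0.124], [0.51, 0.052, 0.161]]
wrist dish [[0.443, -0.221, 0.006], [0.476, -0.189, 0.017], [0.502, -0.163, 0.031]]
```

View pics/end.png

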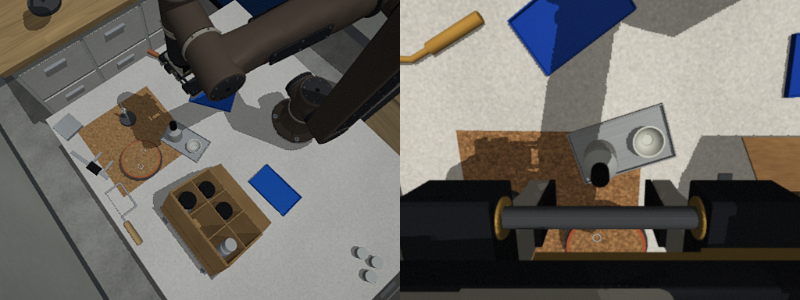

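The bottle stands upright in the free end of the steel tray (side panel (175,132)), beside the undisturbed dish (193,146). The flap hangs, and the robot is clear.

```bash
python3 -c "
from plant import r
print(r.close_job())"
```

```text
the job is handed in; nothing more can be done
None
```

The job is handed in, with no verdict returned: in the last pictures the flap hung at about 1.9 rad, the flux bottle stood upright and released in the free end of the steel tray, and nothing else appeared moved.

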